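# Refit the keyed pulley of a yarn winder drive and jog-test it

### The arm

A 6-joint arm with a two-finger parallel gripper is mounted at the origin on the work surface. World frame = base frame: x ahead of the robot, y to its left, z up, the work surface at z = 0. Lengths are in m, angles in rad, forces in N, time in s.
With the tool pointing down it reaches from about 0.3 to 0.95 m from the base axis. Payload 3.1 kg.
Tool frame: the origin (TCP) lies at the very end of the fingers, on their centre line; the grasp point (between the pads) lies 19 mm behind it; z points along the fingers, y is the line along which they close (so a half turn about z gives the same grasp; the last joint's range is limited). The gripper opens to 85 mm and grips with 20 to 120 N. Pads are 22 mm wide; open, the fingers measure 114 mm over their backs; the gripper's body (76 mm by 85 mm) begins 54 mm behind the grasp point. The pads swing forward as they close: fully open they stand 13 mm farther back than shut.
Start: joints at [-0.07, 0.308, 1.634, -0, 1.2, -0.07], TCP at [0.625, -0, 0.231] pointing down, gripper open.
Joint ranges: [-3.06, 3.06], [-0.79, 1.96], [0.05, 2.63], [-1.19, 4.34], [0.05, 2.64], [-2.94, 2.94]. Speed limits (rad/s): [2.79, 2.79, 3.14, 3.14, 3.14, 3.14].

### API

Orientations are given as a unit quaternion [x, y, z, w].
In Python, from station import arm gives the robot as it stands. The module is installed in compiled form; this text tells all that it offers.
- The arm moves only by the shell command python3 -m jog 'ROWS'. ROWS is JSON, a list of rows, each an object with "turn": the turn, a rotation vector about the tool's x, y, z in degrees, a list of three; "linear": the shift along the tool's x, y, z in mm, a list of three; "gripper": the closure, from 0 (fully open) to 1 (shut). In form: [{"turn": [rx, ry, rz], "linear": [x, y, z], "gripper": gripper}, ...]. A call has exactly 5 rows; each row shifts and turns the commanded pose from where the row before left it, along the tool's axes as they then stand; what a row does not reach is not made up. A row lasts 1/8 s, in which the tool goes at most 62.5 mm and 10.7 degrees, less where a joint would pass 70% of its speed; a pose out of reach is approached as far as the arm can. A call with a gripper value outside its range is refused whole. The fingers move at their own pace and stop on an object; the grip force is fixed at half the most. Time passes only in rows, so rows that do not move let the fingers close, or fill a call up. It gives the time, the measured TCP pose, the force, the opening and the grip force at its end, in the units of the state.
- arm.observe(): the state, without advancing time (a new reading comes with each control period).
- arm.capture(name): name is "scene" or "side" or "wrist"; returns the picture (384x512x3 uint8, blue, green, red); there is no depth.
- arm.camera_model(name): a dict with "K" (3x3 intrinsics, pixels), "D" ([k1, k2, p1, p2, k3] as OpenCV has them; the pictures are not rectified), "extrinsics" (4x4, takes a point from world to camera coordinates). Camera axes: x right, y down, z forward; pixel columns grow to the right and rows downward; lengths in m; the calibration is good to about 2 mm. A picture is of the moment at which its call begins: read the wrist's pose just before it. camera_model takes no time and is no camera call; for the wrist camera it gives the pose at the moment of the call.
- arm.close_job(): hands the job in; it is judged then, once.
Trained networks look in the newest picture that a camera, given by its name, has taken for a name from the list of things; names that differ only in an ending like _2 or _b are one class to them, and where a whole thing is asked for, a point or a joint stands for the part that bears it (a point fixed in the world has none). Each returns a list of dicts, best first, with "score" (0 to 1); they miss things now and then, are a little off and sometimes report something else, mostly with a low value. They report only what shows in the picture. A call takes as long as a camera call. They do not tell look-alikes from the thing itself.
- arm.outline_of(camera, target): "pixels" (384x512 bool, what is visible of it) and "at" ([column, row] in pixels, amid what is visible of it).
The state is a dict: "t": time; "q": joint angles; "dq": joint speeds; "joint_efforts": joint torques, N m; "eef_pos": TCP position; "tcp_rot": TCP orientation; "contact_force": force on the tool from outside, world axes, zero at the start; "ft_torque": the same for the moment, N m; "opening": opening from 0.0 (shut) to 1.0 (fully open); "gripper_force": force on a finger pad.
Only numpy, scipy, OpenCV 4.12 (cv2) and the standard library are available. Lean on these libraries where they do the work, as an engineer would, in place of code of your own. Each camera call takes 0.05 s, during which the arm holds its last target. There are 200 camera calls.

### The job

Put the loose toothed pulley, hub upwards, on the drive unit's upright shaft and turn it until its keyway drops over the key and it sits fully down on the shoulder. Then switch the console's toggle lever on by pushing it fully over, away from the robot, tilt the spring-centred joystick straight sideways towards the drive unit, fully over, hold it there for two seconds, and let it go back to centre, leaving the lever on and the pulley down. Never tilt the joystick before the lever is on, nor towards the other side, and leave the cone, the wrench and the can where they are.

Things in the scene. Friction and masses are not known exactly. Their poses are not given: they have to be found in the camera images.
- drive: Fixed winder drive unit: grey gearbox 145 x 145 mm, top 60 mm above the table, foot plate 170 x 170 mm, motor (66 mm diameter, 110 mm long) at its +x side. Origin: centre of its underside, below the shaft; z up. A vertical steel shaft stands on its z axis (shaft_seat); the shaft's key points along the drive's +x, towards the motor.
- shaft_seat (a point): On the shaft's axis, on its shoulder (48 mm wide, 65 mm above the table), where the pulley's underside must finally lie. From here the 24 mm shaft rises 50 mm; its top 6 mm taper to 16 mm. The key (7 mm wide, standing out 5 mm, towards the drive's +x) reaches from the shoulder to 22 mm above it: a pulley not lined up rests on it 22 mm too high.
- pulley: Loose aluminium pulley, 0.25 kg, standing hub up: toothed rim 66 mm diameter, 14 mm high; above it the hub to grip, 46 mm diameter, up to 44 mm height. Through bore of 26 mm with one keyway (10 mm wide, 19 mm deep from the axis, full height) towards its own +x. It fits when its +x is that of the drive within about 0.1 rad. Origin: centre of its underside; z up along the bore.
- console: Fixed jog console, a grey box with an aluminium top, 140 (x) x 220 (y) x 50 mm high. Origin: centre of its underside on the table; x away from the robot, y left as seen from the robot, z up. Joystick at y = +55 mm, toggle lever at y = -55 mm, both at x = 0. The console and the drive unit stand side by side, either one on the left.
- stick_knob (a point): Centre of the joystick's black knob (28 mm diameter, 36 mm high, its top 18 mm above this point), on a 12 mm steel rod; 80 mm above the stick's pivot, which lies 60 mm above the table. Springs centre the stick; about 3 N sideways at the knob holds it fully over.
- stick_side (a joint): Sideways tilt of the joystick, rad: 0 centred, positive when the knob leans to the console's +y, stops at +-0.45 (knob 35 mm to the side). Fully over means beyond 0.33. Returns to 0 by its spring (0.5 N m/rad) when let go.
- stick_fore (a joint): Fore-and-aft tilt of the joystick, rad: 0 centred, positive when the knob leans to the console's +x, stops at +-0.45, same spring.
- power_tip (a point): Centre of the black ball (26 mm) at the end of the toggle lever (10 mm rod, 60 mm from pivot to ball). The pivot lies 72 mm above the table, 55 mm to the console's -y side of its centre. The ball stands about 125 mm above the table, 29 mm nearer the robot (console's -x) than the pivot when off, 29 mm beyond it (+x) when on.
- power (a joint): Toggle lever, rad: 0 is off (leaning towards the robot, console's -x), 1.0 is fully on (leaning away, +x). It stays where it is left; about 1 N at the ball moves it.
- cone: Bystander: empty white plastic yarn cone standing, 64 mm base diameter, 150 mm high. Origin at the centre of its base.
- wrench: Bystander: plain steel wrench lying flat, 180 mm long. Origin at the middle of its underside, x along it.
- can: Bystander: plain steel can standing, 52 mm diameter, 100 mm high. Origin at the centre of its base.
Mind the look-alikes: they are no part of the job. Of the things like the pulley, leave any that is orange or red; of the rest the larger one is meant.

How it is judged:
On the way, in this order (a step that is already met when the one before it is completed fails the run):
1. the pulley sits down on the shoulder, its keyway over the key (z of pulley in the frame of shaft_seat between -0.004 and 0.004 m and horizontal distance between pulley and shaft_seat below 0.004 m and angle between pulley's own z axis and vertical below 0.08 rad), for 0.2 s.
2. the toggle lever is switched on (past 0.75 rad) (all of step 1 and value of joint power above 0.75 rad), for 0.2 s.
3. the joystick is held tilted towards the drive unit past 0.33 rad, straight (fore-and-aft under 0.25 rad), for 1.5 s (all of step 2 and value of joint stick_fore between -0.25 and 0.25 rad and ((y of drive in the frame of console above 0 m and value of joint stick_side above 0.33 rad) or (y of drive in the frame of console below 0 m and value of joint stick_side below -0.33 rad))), for 1.5 s.
4. the joystick is back at centre (within 0.06 rad) (all of step 2 and value of joint stick_side between -0.06 and 0.06 rad and value of joint stick_fore between -0.06 and 0.06 rad), for 0.3 s.
At the end, for the whole second after the job is handed in: The pulley stands upright (within 0.08 rad) on the shoulder within 4 mm in height and 4 mm sideways of the seat, at rest; the toggle lever is past 0.75 rad; the joystick is within 0.06 rad of centre both ways (all of step 4 and linear speed of pulley below 0.02 m/s); the robot touches nothing.
It fails at once if the joystick is tilted (sideways past 0.2, fore-and-aft past 0.3 rad) while the lever is not on (below 0.6 rad) ((value of joint stick_side above 0.2 rad or value of joint stick_side below -0.2 rad or value of joint stick_fore above 0.3 rad or value of joint stick_fore below -0.3 rad) and value of joint power below 0.6 rad).
It fails at once if the joystick is tilted away from the drive unit past 0.2 rad ((y of drive in the frame of console above 0 m and value of joint stick_side below -0.2 rad) or (y of drive in the frame of console below 0 m and value of joint stick_side above 0.2 rad)).
It fails at once if the cone, the wrench or the can is moved by more than 30 mm, or the cone or the can tipped (distance of any of cone, wrench, can from where it was at the start of the episode above 0.03 m or angle between any of cone, can's own z axis and vertical above 0.4 rad).
It also fails if it takes over 58 s, if anything falls off the work surface, if the arm or the gripper's body presses on something with over 40 N, if the wrist force passes 120 N, or if a joint passes its speed limit or range.

## Working session

There is one attempt and no reset: what is moved stays moved. The work goes in short steps, Python scripts to look and compute and a shell command to move; the robot and the scene stay as the last step left them, time stands still between calls to the robot, and variables do not carry over. Pictures are saved under pics/ and viewed, at most 14 in all, crops included, and the job is handed in when it is done.

```bash
mkdir -p pics; cat > h.py <<'E'
import numpy as np, cv2
from station import arm
from scipy.spatial.transform import Rotation as R
def ray(m,px):
    K=np.array(m["K"]);D=np.array(m["D"]);T=np.array(m["extrinsics"])
    u=cv2.undistortPoints(np.array(px,float).reshape(-1,1,2),K,D).reshape(-1,2)
    d=np.c_[u,np.ones(len(u))]@T[:3,:3]
    return -T[:3,:3].T@T[:3,3], d
def at_z(m,px,z):
    c,d=ray(m,px); return c+d*((z-c[2])/d[:,2])[:,None]
def proj(m,P):
    T=np.array(m["extrinsics"]);r=cv2.Rodrigues(T[:3,:3])[0]
    return cv2.projectPoints(np.array(P,float).reshape(-1,1,3),r,T[:3,3],np.array(m["K"]),np.array(m["D"]))[0].reshape(-1,2)
E
python3 - <<'E'
from h import *
s=arm.observe();print(s)
ims=[]
for c in ["scene","side","wrist"]:
    im=arm.capture(c);ims.append(im);m=arm.camera_model(c)
    C,d=ray(m,[[256,192]]);print(c,C.round(3),d.round(3))
    cv2.imwrite(f"pics/{c}.png",im)
    for n in ["pulley","shaft_seat","drive","console","stick_knob","power_tip","cone","wrench","can"]:
        try:
            o=arm.outline_of(c,n)
            print(n,[(round(x["score"],2),np.round(x["at"],0).tolist(),int(x["pixels"].sum()),at_z(m,[x["at"]],0.03)[0].round(3).tolist()) for x in o])
        except Exception as e: print(n,e)
E
```

```text
{'t': 0.0, 'q': array([-6.96724886e-02,  3.08997775e-01,  1.63520985e+00, -2.04051079e-05,
        1.19970455e+00, -6.96934011e-02]), 'dq': array([-0.00074639,  0.00093733,  0.00224863,  0.00011496,  0.00071927,
       -0.00046114]), 'joint_efforts': array([ 1.43707580e-04, -4.15252447e+01, -2.76667070e+01, -1.74997494e-04,
        1.01000658e-02, -1.14578896e-05]), 'eef_pos': array([6.24165147e-01, 4.21036780e-05, 2.30040490e-01]), 'tcp_rot': array([ 0.70709629,  0.70711632, -0.00076816, -0.00086895]), 'contact_force': array([-0.32890226,  0.28005829,  0.42908859]), 'ft_torque': array([-0.03484542,  0.03875059,  0.0136553 ]), 'gripper_force': 0.0, 'opening': 0.9965630938570086}
scene [ 1.116 -0.399  0.758] [[-0.575  0.431 -0.695]]
pulley [(0.72, [171.0, 185.0], 244, [0.35, -0.122, 0.03]), (0.71, [174.0, 227.0], 516, [0.495, -0.19, 0.03]), (0.63, [201.0, 200.0], 464, [0.449, -0.085, 0.03]), (0.57, [206.0, 176.0], 187, [0.377, -0.025, 0.03])]
shaft_seat [(0.62, [318.0, 201.0], 4184, [0.64, 0.165, 0.03])]
drive [(0.7, [318.0, 198.0], 4259, [0.631, 0.177, 0.03])]
console [(0.97, [201.0,
[... 1404 characters left out ...]
, (0.78, [178.0, 289.0], 181, [0.506, -0.177, 0.03]), (0.73, [122.0, 220.0], 1951, [0.439, -0.065, 0.03]), (0.45, [263.0, 313.0], 833, [0.635, -0.219, 0.03])]
shaft_seat [(0.9, [256.0, 36.0], 17057, [0.624, 0.16, 0.03])]
drive [(0.79, [262.0, 36.0], 17175, [0.63, 0.159, 0.03])]
console [(0.66, [261.0, 271.0], 9842, [0.631, -0.145, 0.03]), (0.45, [258.0, 35.0], 17021, [0.627, 0.161, 0.03])]
stick_knob [(0.81, [260.0, 312.0], 774, [0.631, -0.218, 0.03])]
power_tip [(0.67, [384.0, 179.0], 3624, [0.793, -0.007, 0.03]), (0.58, [261.0, 270.0], 10023, [0.631, -0.144, 0.03])]
cone [(0.81, [386.0, 178.0], 3702, [0.796, -0.005, 0.03])]
wrench []
can [(0.75, [99.0, 371.0], 1042, [0.363, -0.335, 0.03])]
```

View pics/scene.png

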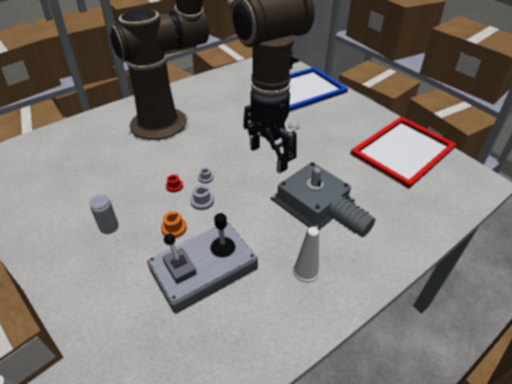

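View pics/side.png

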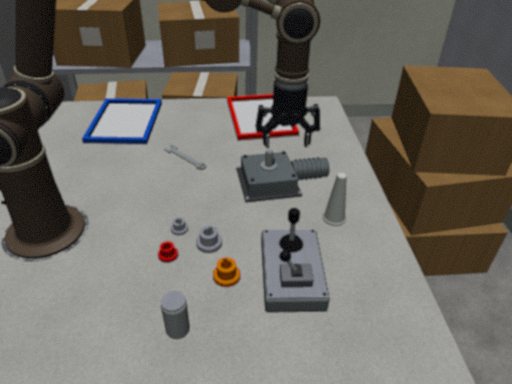

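The scene picture shows the large grey pulley at (202,197). The small grey decoy is at (205,175), the orange one at (173,225), the red one at (174,184), and the drive is at (318,195) with its motor towards +x. The side picture shows the same layout, with the pulley at (209,240), the joystick knob at (294,215) and the lever ball at (286,257). The drive is on the +y side of the console.

```bash
python3 -m jog '[{"turn":[0,0,0],"linear":[50,0,0],"gripper":0},{"turn":[0,0,0],"linear":[50,0,0],"gripper":0},{"turn":[0,0,0],"linear":[25,0,0],"gripper":0},{"turn":[0,0,0],"linear":[0,0,0],"gripper":0},{"turn":[0,0,0],"linear":[0,0,0],"gripper":0}]'
cat > look.py <<'E'
import sys
from h import *
name=sys.argv[1]
m=arm.camera_model("wrist");im=arm.capture("wrist");cv2.imwrite(f"pics/{name}_raw.png",im)
np.save(f"pics/{name}.npy",m,allow_pickle=True)
cv2.imwrite(f"pics/{name}.png",cv2.resize(im,None,fx=1.5,fy=1.5,interpolation=cv2.INTER_CUBIC))
for n in sys.argv[2:]:
    o=arm.outline_of("wrist",n)
    for x in o: print(n,round(x["score"],2),np.round(x["at"]),int(x["pixels"].sum()),at_z(m,[x["at"]],0.044)[0].round(3))
    if o: cv2.imwrite(f"pics/{name}_{n}_m.png",o[0]["pixels"].astype(np.uint8)*255)
E
python3 look.py d1 drive
```

```text
t: 2.12
eef_pos: [0.625, 0.1243, 0.2311]
tcp_rot: [0.707, 0.707, -0.0, 0.0]
contact_force: [-0.1, 0.3, -0.2]
opening: 1.0
gripper_force: 0.0
drive 0.82 [265. 123.] 22244 [0.635 0.19  0.044]
```

View pics/d1.png

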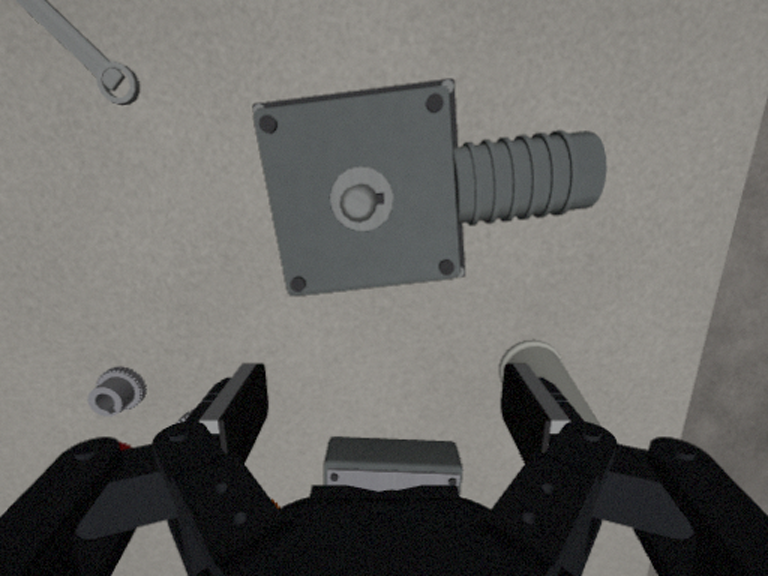

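The wrist picture (1.5x) shows the gearbox with its screws at (268,124), (434,103), (298,284) and (446,266). The shoulder ring is at (361,199), and the key is at (379,198), pointing towards the motor.

```bash
python3 - <<'E'
from h import *
m=np.load("pics/d1.npy",allow_pickle=True).item()
P=at_z(m,np.array([[268,124],[434,103],[298,284],[446,266]])/1.5-.17,0.061)
print(P.round(4),P.mean(0))
for a,b in [(0,1),(2,3),(2,0),(3,1)]:
    d=P[b]-P[a];print(np.degrees(np.arctan2(d[1],d[0])),np.linalg.norm(d))
print(at_z(m,np.array([[361.5,198.5]])/1.5-.17,0.065), at_z(m,np.array([[359,203]])/1.5-.17,0.115))
# ring & shaft refine
im=cv2.imread("pics/d1_raw.png",0);c=im[105:160,210:272]
m_=(c>125).astype(np.uint8);
mm=np.load("pics/d1.npy",allow_pickle=True).item()
for t in (110,120,130,140):
    n,l,s,ce=cv2.connectedComponentsWithStats((c>t).astype(np.uint8)); k=1+np.argmax(s[1:,4])
    h=cv2.convexHull(np.argwhere(l==k)[:,::-1].astype(np.int32)); e=cv2.fitEllipse(h); print(t,s[k],e[0][0]+210,e[0][1]+105,e[1],at_z(m,[[e[0][0]+210,e[0][1]+105]],.065))
E
# to pulley view
python3 -m jog '[{"turn":[0,0,0],"linear":[-50,-35,0],"gripper":0},{"turn":[0,0,0],"linear":[-50,-50,0],"gripper":0},{"turn":[0,0,0],"linear":[-50,-50,0],"gripper":0},{"turn":[0,0,0],"linear":[-10,-50,0],"gripper":0},{"turn":[0,0,0],"linear":[0,0,0],"gripper":0}]'
python3 look.py p1 pulley
```

```text
[[0.54   0.2316 0.061 ]
 [0.6594 0.2456 0.061 ]
 [0.5541 0.1119 0.061 ]
 [0.6734 0.1269 0.061 ]] [0.60673641 0.17901374 0.061     ]
6.646705190680535 0.12015235265538302
7.171502685914986 0.12018266690149929
96.72567256756967 0.12055488654715296
96.73852231405081 0.11945413438986002
[[0.60690595 0.17965033 0.065     ]] [[0.60807982 0.17979058 0.115     ]]
110 [ 10   6  42  43 804] 240.73867988586426 132.15730667114258 (40.9130744934082, 42.84336471557617) [[0.60680314 0.17965686 0.065     ]]
120 [ 11   7  41  42 703] 240.79826545715332 132.10863304138184 (39.90678405761719, 41.737632751464844) [[0.60687116 0.17971028 0.065     ]]
t: 2.85
eef_pos: [0.4474, -0.0249, 0.2302]
tcp_rot: [0.709, 0.706, -0.001, -0.001]
contact_force: [0.8, -0.6, 1.0]
opening: 1.002
gripper_force: 0.0
pulley 0.92 [192. 162.] 832 [ 0.367 -0.006  0.044]
pulley 0.84 [273. 272.] 1501 [ 0.47  -0.162  0.044]
pulley 0.74 [246. 201.] 1676 [ 0.433 -0.058  0.044]
pulley 0.74 [178. 228.] 967 [ 0.341 -0.094  0.044]
pulley 0.45 [398.  35.] 12390 [0.6   0.131 0.044]Traceback (most recent call last):
  File "<stdin>", line 14, in <module>
cv2.error: OpenCV(4.12.0) /io/opencv/modules/imgproc/src/shapedescr.cpp:361: error: (-201:Incorrect size of input array) There should be at least 5 points to fit the ellipse in function 'fitEllipseNoDirect'
```

View pics/p1.png

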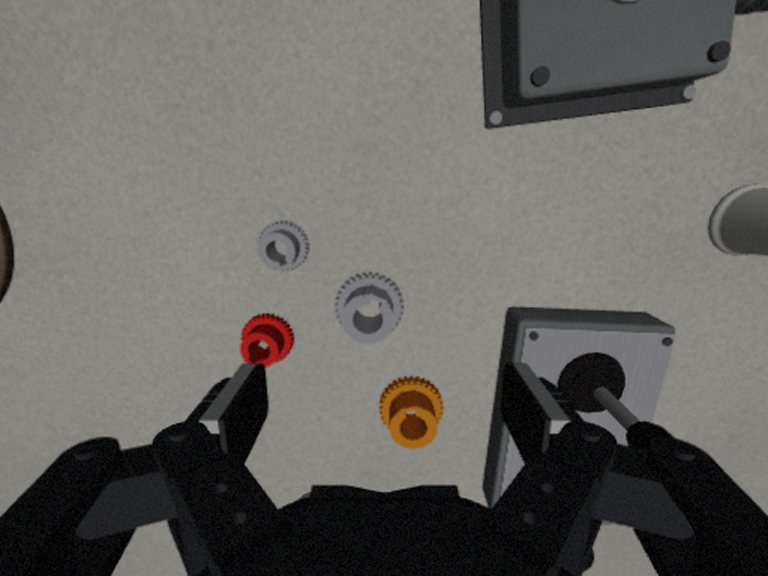

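The grey pulley is at about (369,308) in the 1.5x view, with its keyway apparently near (380,300). I'll zoom in.

```bash
python3 - <<'E'
import cv2
im=cv2.imread("pics/p1_raw.png")[175:235,216:276]
cv2.imwrite("pics/p1c.png",cv2.resize(im,None,fx=10,fy=10,interpolation=cv2.INTER_CUBIC))
E
```

```text
(no output)
```

View pics/p1c.png

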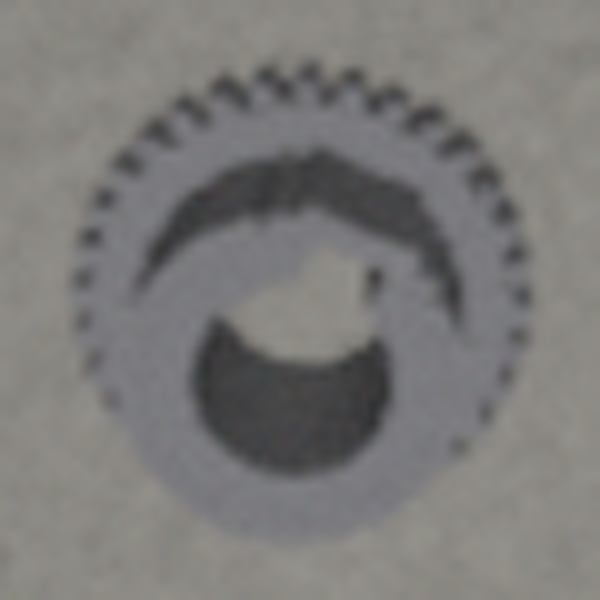

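The zoom shows the bore centre at crop (293,375) and the keyway up and to the right at about (350,258). I'll fit it numerically.

```bash
cat > fit.py <<'E'
import sys
from h import *
from scipy.optimize import minimize
def fit(name,x0,z=0.044,S=8):
    m=np.load(f"pics/{name}.npy",allow_pickle=True).item()
    im=cv2.imread(f"pics/{name}_raw.png").astype(float)
    br=im[:,:,0]-im[:,:,2]; g=im.mean(2)
    # score map: aluminium(bluish, bright) positive, else negative
    u,v=np.meshgrid(np.arange(-.0205,.0206,.0005),np.arange(-.0205,.0206,.0005));u=u.ravel();v=v.ravel()
    r=np.hypot(u,v);hole=(r<.013)|((u>0)&(u<.019)&(abs(v)<.005))
    ok=r<.0205
    def sample(p):
        c,s=np.cos(p[2]),np.sin(p[2])
        P=np.c_[p[0]+c*u-s*v,p[1]+s*u+c*v,0*u+z];q=proj(m,P).astype(np.float32)
        return cv2.remap(al.astype(np.float32),q[:,0:1],q[:,1:2],cv2.INTER_LINEAR).ravel()
    q0=proj(m,[[*x0,z]])[0].astype(int)
    w=16
    sb=br[q0[1]-w:q0[1]+w,q0[0]-w:q0[0]+w];sg=g[q0[1]-w:q0[1]+w,q0[0]-w:q0[0]+w]
    al=((cv2.GaussianBlur(br,(0,0),.7)>BT)&(g>85)).astype(float)
    def cost(p):
        s=sample(p); return -(s[ok&~hole].mean()-s[ok&hole].mean())
    best=min((minimize(cost,[*x0,a],method="Nelder-Mead",options=dict(initial_simplex=[[*x0,a],[x0[0]+.004,x0[1],a],[x0[0],x0[1]+.004,a],[*x0,a+.3]])) for a in np.arange(0,6.28,.4)),key=lambda r:r.fun)
    print(best.x.round(4),np.degrees(best.x[2]),best.fun)
    return best.x
BT=5
if __name__=="__main__":
    name=sys.argv[1]
    im=cv2.imread(f"pics/{name}_raw.png").astype(int);m=np.load(f"pics/{name}.npy",allow_pickle=True).item()
    if len(sys.argv)>4: print(im[int(sys.argv[5]),int(sys.argv[4])])
    for BT in (4,6,9): fit(name,[float(sys.argv[2]),float(sys.argv[3])])
E
python3 - <<'E'
from h import *
im=cv2.imread("pics/p1_raw.png");print(im[225,245],im[177,220],im[205,247],im[213,245])
m=np.load("pics/p1.npy",allow_pickle=True).item();print(at_z(m,[[245.3,212.5]],.044))
E
python3 fit.py p1 0.432 -0.077
```

```text
[127 123 125] [131 135 137] [132 139 143] [67 67 69]
[[ 0.43153806 -0.07313029  0.044     ]]
[ 0.4306 -0.0735  1.1338] 64.96415918196384 -0.48606520891189575
[ 0.432 -0.077  0.   ] 0.0 -0.0
[ 0.432 -0.077  0.   ] 0.0 -0.0
```

```bash
sed -i 's/for BT in (4,6,9)/for BT in (-5,-3,-1)/' fit.py; python3 fit.py p1 0.4315 -0.073
```

```text
[ 0.4307 -0.0736  1.1379] 65.1948671041094 -0.862693190574646
[ 0.4308 -0.0733  1.1449] 65.59922423404244 -0.9144471287727356
[ 0.4308 -0.0731  1.1668] 66.85344311009997 -0.9316554069519043
```

```bash
python3 -c "
from h import *
s=arm.observe();print(s['t'],s['eef_pos'],s['tcp_rot'])"
python3 -m jog '[{"turn":[0,0,0],"linear":[-30,-5,30],"gripper":0},{"turn":[0,0,0],"linear":[-10,-5,40],"gripper":0},{"turn":[0,0,7.5],"linear":[0,0,40],"gripper":0},{"turn":[0,0,7.5],"linear":[0,0,0],"gripper":0},{"turn":[0,0,0],"linear":[0,0,0],"gripper":0}]'
python3 look.py p2
python3 fit.py p2 0.431 -0.073;python3 -c "
from h import *
s=arm.observe();print(s['t'],s['eef_pos'],R.from_quat(s['tcp_rot']).as_matrix().round(3))"
```

```text
2.95 [ 0.45191357 -0.02431659  0.23184681] [7.07836836e-01 7.06375174e-01 6.64789088e-04 8.28016385e-04]
t: 3.58
eef_pos: [0.4432, -0.0636, 0.1211]
tcp_rot: [0.793, 0.609, 0.0, 0.0]
contact_force: [0.7, -0.1, -0.2]
opening: 1.0
gripper_force: 0.0
[ 0.4308 -0.0735  1.1866] 67.98627623965464 -0.9183461666107178
[ 0.4309 -0.0734  1.1506] 65.92402198320684 -0.9501489400863647
[ 0.4309 -0.0732  1.1661] 66.81546778144282 -0.9570310711860657
3.625 [ 0.44340768 -0.06365559  0.12159097] [[ 0.256  0.967  0.002]
 [ 0.967 -0.256 -0.   ]
 [ 0.     0.002 -1.   ]]
```

View pics/p2.png

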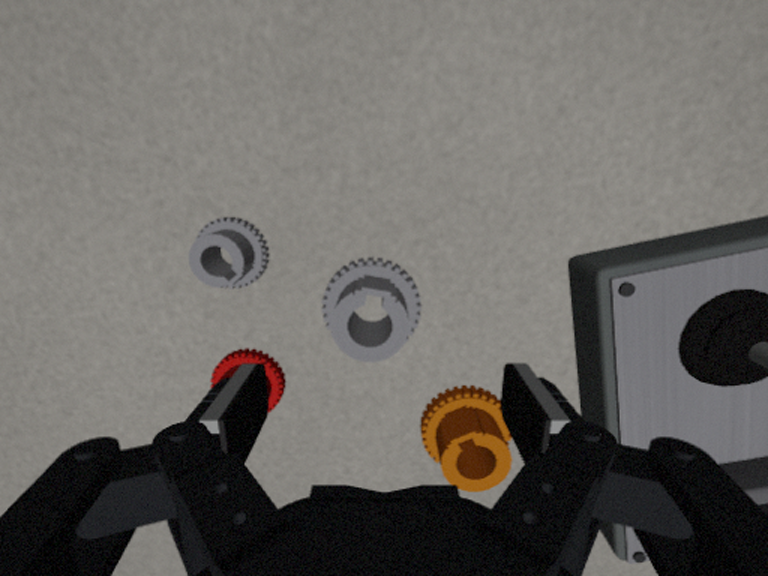

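The wrist picture at 0.12 m shows the pulley centred at (371,320) with its keyway pointing up. The fit gives (0.431,-0.073) and a yaw of 67°. I'll descend and grip.

```bash
python3 -m jog '[{"turn":[0,0,0],"linear":[-13,-10,20],"gripper":0.25},{"turn":[0,0,0],"linear":[0,0,30],"gripper":0.25},{"turn":[0,0,0],"linear":[0,0,30],"gripper":0.25},{"turn":[0,0,0],"linear":[0,0,20],"gripper":0.25},{"turn":[0,0,0],"linear":[0,0,5],"gripper":0.25}]'
python3 -m jog '[{"turn":[0,0,0],"linear":[0,0,0],"gripper":0.25},{"turn":[0,0,0],"linear":[0,0,0],"gripper":1},{"turn":[0,0,0],"linear":[0,0,0],"gripper":1},{"turn":[0,0,0],"linear":[0,0,0],"gripper":1},{"turn":[0,0,0],"linear":[0,0,0],"gripper":1}]'
python3 look.py p3
```

```text
t: 4.25
eef_pos: [0.4291, -0.0734, 0.0158]
tcp_rot: [0.793, 0.609, -0.0, -0.0]
contact_force: [-0.3, -0.1, 0.5]
opening: 0.749
gripper_force: 0.0
t: 4.88
eef_pos: [0.4305, -0.0739, 0.0178]
tcp_rot: [0.793, 0.609, 0.001, 0.002]
contact_force: [-0.1, -0.4, 6.7]
opening: 0.524
gripper_force: 61.9
```

View pics/p3.png

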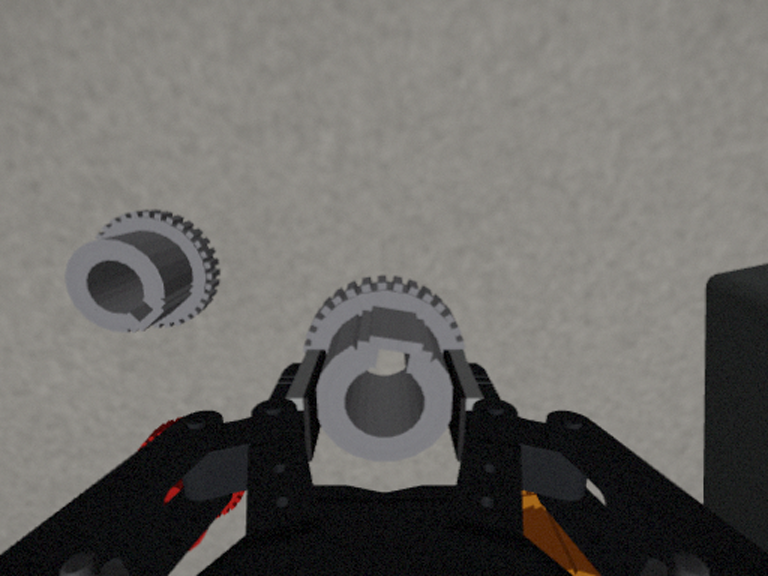

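Gripped, with the keyway at the top at (390,350). I'll fit the pulley in the hand, lift and carry.

```bash
python3 fit.py p3 0.4305 -0.0735
python3 -m jog '[{"turn":[0,0,0],"linear":[0,0,-25],"gripper":1},{"turn":[0,0,0],"linear":[0,0,-40],"gripper":1},{"turn":[0,0,0],"linear":[0,0,-45],"gripper":1},{"turn":[0,0,0],"linear":[20,7,-35],"gripper":1},{"turn":[0,0,0],"linear":[40,15,0],"gripper":1}]'
python3 -m jog '[{"turn":[0,0,0],"linear":[45,16,0],"gripper":1},{"turn":[0,0,0],"linear":[45,16,0],"gripper":1},{"turn":[0,0,0],"linear":[45,16,0],"gripper":1},{"turn":[0,0,0],"linear":[45,16,0],"gripper":1},{"turn":[0,0,0],"linear":[30,10,0],"gripper":1}]'
python3 -m jog '[{"turn":[0,0,10],"linear":[0,0,0],"gripper":1},{"turn":[0,0,10],"linear":[0,0,0],"gripper":1},{"turn":[0,0,10],"linear":[0,0,0],"gripper":1},{"turn":[0,0,10],"linear":[0,0,0],"gripper":1},{"turn":[0,0,10],"linear":[0,0,0],"gripper":1}]'
python3 look.py p4;python3 -c "
from h import *
s=arm.observe();print(s['t'],s['q'],s['eef_pos'],R.from_quat(s['tcp_rot']).as_matrix().round(3))"
```

```text
[ 0.4299 -0.073   1.1491] 65.83747125214609 -0.9606732130050659
[ 0.4299 -0.0729  1.1551] 66.18214661919893 -0.9697786569595337
[ 0.4299 -0.0729  1.1585] 66.37962635768781 -0.9730789661407471
t: 5.55
eef_pos: [0.4676, -0.0217, 0.1647]
tcp_rot: [0.794, 0.608, 0.002, 0.003]
contact_force: [0.7, -0.4, -2.9]
opening: 0.522
gripper_force: 62.6
t: 6.18
eef_pos: [0.5914, 0.1644, 0.1606]
tcp_rot: [0.793, 0.609, -0.0, -0.0]
contact_force: [-0.2, -0.6, -2.3]
opening: 0.522
gripper_force: 62.5
t: 6.8
eef_pos: [0.5901, 0.1624, 0.1604]
tcp_rot: [0.977, 0.214, -0.001, -0.0]
contact_force: [0.5, 0.2, -1.9]
opening: 0.523
gripper_force: 62.4
6.85 [ 1.97355592e-01  3.58218804e-01  1.72050238e+00 -1.02665692e-05
  1.06499252e+00  1.34095440e+00] [0.59010155 0.16235399 0.16036671] [[ 0.91   0.414 -0.002]
 [ 0.414 -0.91  -0.   ]
 [-0.002 -0.    -1.   ]]
```

```bash
python3 -c "
import fit
for b in (-5,-3,-1):
    fit.BT=b; fit.fit('p4',[.590,.1624],z=.187)
    fit.fit('p3',[.430,-.073],z=.045)"

```

```text
[ 0.5907  0.1627 -0.0417] -2.3919652990761158 -0.8642239570617676
[ 0.43   -0.0724  1.1461] 65.66645840105463 -0.9568782448768616
[0.5907 0.1627 6.144 ] 352.02591271427497 -0.8678702116012573
[ 0.4301 -0.0724  1.1598] 66.45182309820343 -0.9675857424736023
[0.5907 0.1627 6.1459] 352.13148361729134 -0.8732947707176208
[ 0.4301 -0.0723  1.1635] 66.66519942707787 -0.9729498624801636
```

View pics/p4.png

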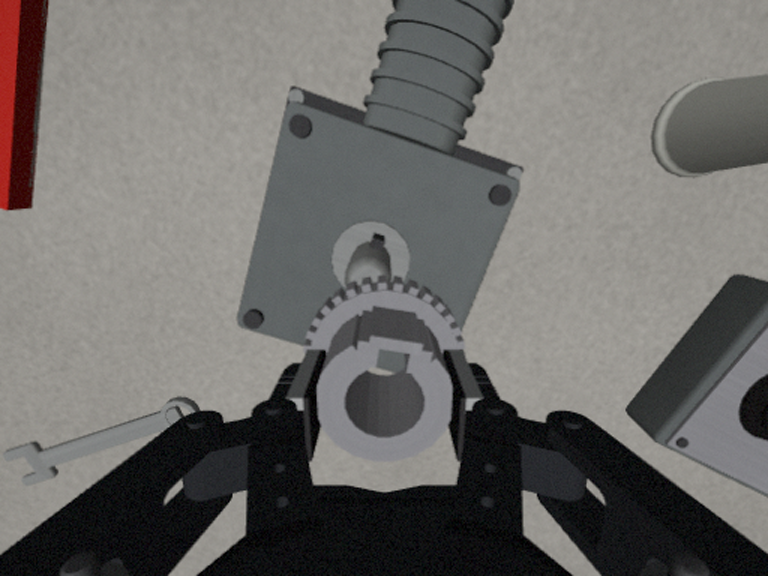

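The wrist picture shows the pulley held with its keyway still at the same place in the image, (390,352), so it has not slipped. The shaft is ahead at (370,262) with the key at (377,238). I'll cross-check the screws.

```bash
python3 - <<'E'
from h import *
m=np.load("pics/p4.npy",allow_pickle=True).item()
P=at_z(m,np.array([[300,126],[500,195],[253,319]])/1.5-.17,.061);print(P,(P[1]+P[2])/2)
d=P[0]-P[2];print(np.degrees(np.arctan2(d[1],d[0])))
print(at_z(m,np.array([[371,259]])/1.5-.17,.065))
E
python3 -m jog '[{"turn":[0,0,0],"linear":[11,-4,0],"gripper":1},{"turn":[0,0,0],"linear":[11,-4.5,0],"gripper":1},{"turn":[0,0,8.5],"linear":[0,0,0],"gripper":1},{"turn":[0,0,0],"linear":[0,0,0],"gripper":1},{"turn":[0,0,0],"linear":[0,0,0],"gripper":1}]'
python3 -c "
from h import *
s=arm.observe();M=R.from_quat(s['tcp_rot']).as_matrix();print(s['eef_pos'],M.round(3),np.degrees(np.arctan2(M[1,0],M[0,0])))"
```

```text
[[0.65935272 0.24589862 0.061     ]
 [0.67340265 0.12587071 0.061     ]
 [0.53941362 0.23178615 0.061     ]] [0.60640814 0.17882843 0.061     ]
6.7107725365997
[[0.60779027 0.1791802  0.065     ]]
t: 7.48
eef_pos: [0.6077, 0.1799, 0.1611]
tcp_rot: [0.989, 0.145, -0.0, -0.0]
contact_force: [0.6, 0.9, -2.5]
opening: 0.522
gripper_force: 62.4
[0.60767916 0.17986577 0.16110363] [[ 0.958  0.287 -0.   ]
 [ 0.287 -0.958 -0.   ]
 [-0.    -0.    -1.   ]] 16.66357941568025
```

```bash
python3 -m jog '[{"turn":[0,0,0.5],"linear":[-1.5,1,10],"gripper":1},{"turn":[0,0,0],"linear":[0,0,12],"gripper":1},{"turn":[0,0,0],"linear":[0,0,8],"gripper":1},{"turn":[0,0,0],"linear":[0,0,5],"gripper":1},{"turn":[0,0,0],"linear":[0,0,0],"gripper":1}]'
python3 -m jog '[{"turn":[0,0,0],"linear":[0,0,5],"gripper":1},{"turn":[0,0,0],"linear":[0,0,5],"gripper":1},{"turn":[0,0,0],"linear":[0,0,3],"gripper":1},{"turn":[0,0,0],"linear":[0,0,0],"gripper":1},{"turn":[0,0,0],"linear":[0,0,0],"gripper":1}]'
```

```text
t: 8.1
eef_pos: [0.6063, 0.1782, 0.1257]
tcp_rot: [0.99, 0.139, -0.0, -0.0]
contact_force: [0.9, 0.5, -3.2]
opening: 0.525
gripper_force: 62.5
t: 8.72
eef_pos: [0.6064, 0.1782, 0.1133]
tcp_rot: [0.99, 0.139, -0.0, -0.0]
contact_force: [0.6, 0.1, -2.6]
opening: 0.526
gripper_force: 62.5
```

```bash
python3 -m jog '[{"turn":[0,0,0],"linear":[0,0,4],"gripper":1},{"turn":[0,0,0],"linear":[0,0,3],"gripper":1},{"turn":[0,0,0],"linear":[0,0,3],"gripper":1},{"turn":[0,0,0],"linear":[0,0,2],"gripper":1},{"turn":[0,0,0],"linear":[0,0,0],"gripper":1}]'
```

```text
t: 9.35
eef_pos: [0.6065, 0.1782, 0.101]
tcp_rot: [0.99, 0.139, 0.0, -0.0]
contact_force: [0.5, 0.9, -3.0]
opening: 0.523
gripper_force: 62.5
```

Already past the key top with no push-back, so I'll continue to the shoulder.

```bash
python3 -m jog '[{"turn":[0,0,0],"linear":[0,0,4],"gripper":1},{"turn":[0,0,0],"linear":[0,0,4],"gripper":1},{"turn":[0,0,0],"linear":[0,0,4],"gripper":1},{"turn":[0,0,0],"linear":[0,0,3],"gripper":1},{"turn":[0,0,0],"linear":[0,0,0],"gripper":1}]'
python3 -m jog '[{"turn":[0,0,0],"linear":[0,0,2],"gripper":1},{"turn":[0,0,0],"linear":[0,0,1.5],"gripper":1},{"turn":[0,0,0],"linear":[0,0,0.5],"gripper":1},{"turn":[0,0,0],"linear":[0,0,0],"gripper":1},{"turn":[0,0,0],"linear":[0,0,0],"gripper":1}]'
```

```text
t: 9.98
eef_pos: [0.6064, 0.1783, 0.0859]
tcp_rot: [0.99, 0.139, 0.0, -0.0]
contact_force: [1.2, 1.9, -3.2]
opening: 0.524
gripper_force: 62.4
t: 10.6
eef_pos: [0.6066, 0.1783, 0.0829]
tcp_rot: [0.99, 0.139, 0.0, -0.0]
contact_force: [-2.5, 1.3, 2.6]
opening: 0.52
gripper_force: 62.9
```

```bash
python3 -m jog '[{"turn":[0,0,0],"linear":[0,0,0],"gripper":0.1},{"turn":[0,0,0],"linear":[0,0,0],"gripper":0.1},{"turn":[0,0,0],"linear":[0,0,0],"gripper":0.1},{"turn":[0,0,0],"linear":[0,0,-20],"gripper":0.1},{"turn":[0,0,0],"linear":[0,0,-40],"gripper":0.1}]'
python3 -m jog '[{"turn":[0,0,0],"linear":[0,0,-50],"gripper":0.1},{"turn":[0,0,0],"linear":[-20,0,-40],"gripper":1},{"turn":[0,0,0],"linear":[-30,0,0],"gripper":1},{"turn":[0,0,0],"linear":[0,0,0],"gripper":1},{"turn":[0,0,0],"linear":[0,0,0],"gripper":1}]'
python3 look.py p5; python3 - <<'E'
from h import *
im=arm.capture("scene"); a=cv2.imread("pics/p5.png")
m=arm.camera_model("scene")
for n in("power_tip","stick_knob"):
  for c in("scene","side"):
    if c=="side": arm.capture(c)
    for o in arm.outline_of(c,n): print(n,c,round(o["score"],2),np.round(o["at"]),o["pixels"].sum())
b=cv2.resize(im[140:320,130:370],(800,600),interpolation=cv2.INTER_CUBIC);cv2.imwrite("pics/s2.png",b)
print(arm.observe()["eef_pos"])
E
```

```text
t: 11.22
eef_pos: [0.6049, 0.1778, 0.1418]
tcp_rot: [0.99, 0.139, -0.002, 0.0]
contact_force: [0.2, 0.4, 0.5]
opening: 0.898
gripper_force: 0.0
t: 11.85
eef_pos: [0.559, 0.1645, 0.233]
tcp_rot: [0.99, 0.139, 0.001, -0.0]
contact_force: [0.2, -0.2, 0.4]
opening: 0.042
gripper_force: 0.0
power_tip scene 0.7 [173. 247.] 159
power_tip scene 0.66 [220. 222.] 253
power_tip side 0.43 [288. 259.] 182
stick_knob scene 0.81 [218. 225.] 230
stick_knob side 0.65 [295. 219.] 249
[0.5584866  0.16444374 0.23181647]
```

View pics/p5.png

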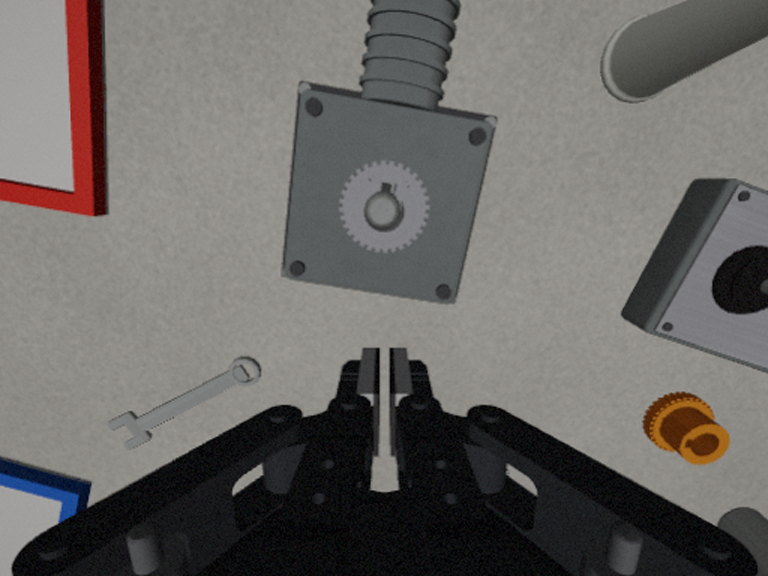

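The wrist picture shows the pulley seated on the shoulder, with its rim at (384,205), the shaft only slightly proud and the keyway over the key. Next is the console.

View pics/s2.png

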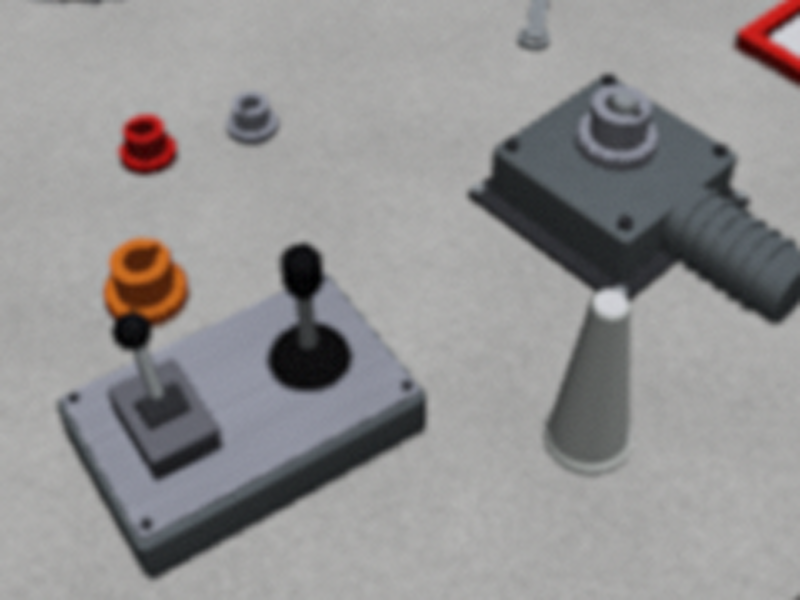

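The crop shows the pulley fully down with its flange on the shoulder. The console screws are at (73,398), (146,524) and (407,385), the lever ball is at (132,331) and the knob at (302,271).

```bash
python3 - <<'E'
from h import *
m=arm.camera_model("scene")
P=at_z(m,np.array([[73,398],[146,524],[407,385]])/3.3333+[130-.35,140-.35],.0505)
print(P.round(4)); a,b,c=P
d=c-b; print("yaw",np.degrees(np.arctan2(-d[0],d[1])),np.linalg.norm(d)); d=b-a; print(np.degrees(np.arctan2(d[1],d[0])),np.linalg.norm(d))
C=(a+c)/2; d=c-b; y=np.arctan2(-d[0],d[1]); ex=np.array([np.cos(y),np.sin(y)]);ey=np.array([-ex[1],ex[0]])
print("console",C)
print("ball",at_z(m,np.array([[132,331]])/3.3333+[130-.35,140-.35],.125), C[:2]-.055*ey-.029*ex)
print("knob",at_z(m,np.array([[302,271]])/3.3333+[130-.35,140-.35],.14), C[:2]+.055*ey)
s=arm.observe();print(s['t'],s['eef_pos'])
E
```

```text
[[ 0.5667 -0.2822  0.0505]
 [ 0.6824 -0.2874  0.0505]
 [ 0.6914 -0.0911  0.0505]]
yaw -2.6145364097816786 0.19651226659895385
-2.5996398726503873 0.11580657440612606
console [ 0.62903009 -0.18664978  0.0505    ]
ball [[ 0.5987939  -0.24052131  0.125     ]] [ 0.59755137 -0.24026965]
knob [[ 0.6313401  -0.13139689  0.14      ]] [ 0.63153899 -0.13170703]
12.25 [0.5584866  0.16444374 0.23181647]
```

```bash
python3 -m jog '[{"turn":[0,0,9.5],"linear":[0,0,0],"gripper":1},{"turn":[0,0,9.5],"linear":[0,0,0],"gripper":1},{"turn":[0,0,0],"linear":[4,50,0],"gripper":1},{"turn":[0,0,0],"linear":[4,58,0],"gripper":1},{"turn":[0,0,0],"linear":[4,58,0],"gripper":1}]'
python3 -m jog '[{"turn":[0,0,0],"linear":[0,58,0],"gripper":1},{"turn":[0,0,0],"linear":[0,58,0],"gripper":1},{"turn":[0,0,0],"linear":[0,58,0],"gripper":1},{"turn":[0,0,0],"linear":[0,50,0],"gripper":1},{"turn":[0,0,0],"linear":[0,0,0],"gripper":1}]'
python3 -c "
from h import *
arm.capture('wrist')
s=arm.observe();M=R.from_quat(s['tcp_rot']).as_matrix();print(s['eef_pos'],M.round(3),s['q'][5]);print(M.T@(np.array([.5516,-.2381,.115])-s['eef_pos'])*1000)"
```

```text
t: 12.88
eef_pos: [0.5617, -0.0033, 0.2323]
tcp_rot: [1.0, -0.026, 0.0, 0.0]
contact_force: [0.6, 0.9, -0.0]
opening: -0.002
gripper_force: 0.0
t: 13.5
eef_pos: [0.5496, -0.2293, 0.2322]
tcp_rot: [1.0, -0.029, 0.0, 0.001]
contact_force: [0.2, 0.4, -0.4]
opening: -0.0
gripper_force: 0.0
[ 0.54966396 -0.22715865  0.23198994] [[ 0.998 -0.056 -0.   ]
 [-0.056 -0.998  0.001]
 [-0.    -0.001 -1.   ]] 1.160900421892934
[  2.57292213  10.88719046 116.98272006]
```

Descend, then push in +x by 80 mm in total.

```bash
python3 -m jog '[{"turn":[0,0,0],"linear":[0,11,40],"gripper":1},{"turn":[0,0,0],"linear":[0,0,40],"gripper":1},{"turn":[0,0,0],"linear":[0,0,37],"gripper":1},{"turn":[0,0,0],"linear":[0,0,0],"gripper":1},{"turn":[0,0,0],"linear":[10,0,0],"gripper":1}]'
python3 -m jog '[{"turn":[0,0,0],"linear":[14,0,0],"gripper":1},{"turn":[0,0,0],"linear":[14,0,0],"gripper":1},{"turn":[0,0,0],"linear":[14,0,0],"gripper":1},{"turn":[0,0,0],"linear":[14,0,0],"gripper":1},{"turn":[0,0,0],"linear":[0,0,0],"gripper":1}]'
python3 -m jog '[{"turn":[0,0,0],"linear":[6,0,0],"gripper":1},{"turn":[0,0,0],"linear":[5,0,0],"gripper":1},{"turn":[0,0,0],"linear":[2,0,0],"gripper":1},{"turn":[0,0,0],"linear":[0,0,0],"gripper":1},{"turn":[0,0,0],"linear":[0,0,0],"gripper":1}]'
```

```text
t: 14.18
eef_pos: [0.5602, -0.2365, 0.1164]
tcp_rot: [1.0, -0.026, 0.0, 0.0]
contact_force: [0.1, 0.0, -0.2]
opening: 0.001
gripper_force: 0.0
t: 14.8
eef_pos: [0.617, -0.2403, 0.1153]
tcp_rot: [1.0, -0.026, 0.001, 0.0]
contact_force: [-0.4, -1.2, -1.0]
opening: -0.002
gripper_force: 0.0
t: 15.42
eef_pos: [0.6282, -0.2408, 0.1154]
tcp_rot: [1.0, -0.026, 0.0, -0.0]
contact_force: [-0.5, 0.3, -0.0]
opening: 0.002
gripper_force: 0.4
```

```bash
python3 -m jog '[{"turn":[0,0,0],"linear":[3,0,0],"gripper":1},{"turn":[0,0,0],"linear":[2,0,0],"gripper":1},{"turn":[0,0,0],"linear":[2,0,0],"gripper":1},{"turn":[0,0,0],"linear":[0,0,0],"gripper":1},{"turn":[0,0,0],"linear":[0,0,0],"gripper":1}]'
python3 - <<'E'
from h import *
im=arm.capture("scene");cv2.imwrite("pics/s3.png",cv2.resize(im[170:320,130:280],(600,600),interpolation=cv2.INTER_CUBIC))
E
```

```text
t: 16.05
eef_pos: [0.6319, -0.241, 0.115]
tcp_rot: [1.0, -0.026, -0.004, -0.001]
contact_force: [-9.9, 0.8, 4.0]
opening: -0.003
gripper_force: 4.5
```

View pics/s3.png

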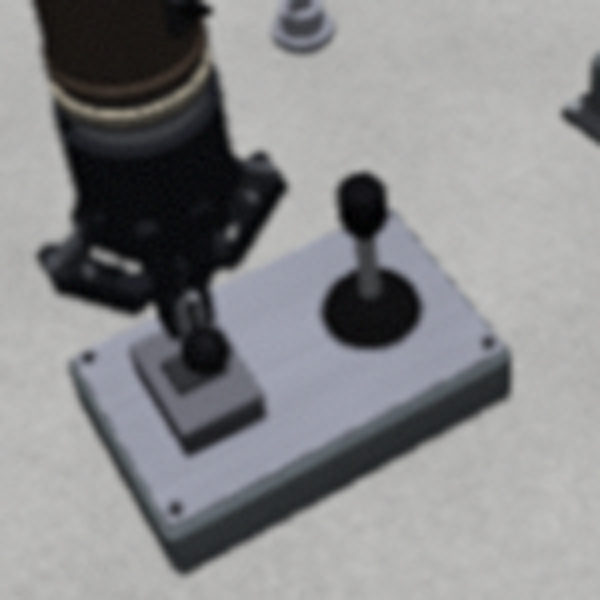

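The force of -9.9 N and the picture (ball at (205,350), past its slot) show the lever at its on-stop, with the joystick still centred. I'll back off, rise and turn by -90°, so that the narrow side of the gripper faces the knob.

```bash
python3 -m jog '[{"turn":[0,0,0],"linear":[-15,0,0],"gripper":1},{"turn":[0,0,0],"linear":[-15,0,-10],"gripper":1},{"turn":[0,0,0],"linear":[0,0,-50],"gripper":1},{"turn":[0,0,0],"linear":[0,0,-55],"gripper":1},{"turn":[0,0,-10],"linear":[0,0,0],"gripper":1}]'
python3 -m jog '[{"turn":[0,0,-10],"linear":[0,0,0],"gripper":1},{"turn":[0,0,-10],"linear":[0,0,0],"gripper":1},{"turn":[0,0,-10],"linear":[0,0,0],"gripper":1},{"turn":[0,0,-10],"linear":[0,0,0],"gripper":1},{"turn":[0,0,-10],"linear":[0,0,0],"gripper":1}]'
python3 -m jog '[{"turn":[0,0,-10],"linear":[0,0,0],"gripper":1},{"turn":[0,0,-10],"linear":[0,0,0],"gripper":1},{"turn":[0,0,-10],"linear":[0,0,0],"gripper":1},{"turn":[0,0,0],"linear":[0,0,0],"gripper":1},{"turn":[0,0,0],"linear":[0,0,0],"gripper":1}]'
python3 -c "
from h import *
s=arm.observe();M=R.from_quat(s['tcp_rot']).as_matrix();print(s['eef_pos'],M.round(3),s['q'][5]);print(M.T@(np.array([.6295,-.1747,.123])-s['eef_pos'])*1000)"
```

```text
t: 16.73
eef_pos: [0.6097, -0.2417, 0.2391]
tcp_rot: [0.998, 0.063, 0.007, 0.004]
contact_force: [0.9, -0.3, -0.9]
opening: -0.003
gripper_force: 0.0
t: 17.35
eef_pos: [0.6057, -0.2398, 0.2316]
tcp_rot: [0.877, 0.48, 0.001, 0.001]
contact_force: [0.3, -0.9, 0.8]
opening: -0.001
gripper_force: 0.0
t: 17.98
eef_pos: [0.6055, -0.2397, 0.231]
tcp_rot: [0.726, 0.687, 0.0, 0.001]
contact_force: [0.2, -0.6, 0.3]
opening: 0.002
gripper_force: 0.0
[ 0.60549503 -0.23974459  0.23099757] [[ 0.055  0.998  0.001]
 [ 0.998 -0.055 -0.001]
 [-0.     0.001 -1.   ]] -0.3890038541927878
[ 66.31110419  20.25507596 107.99575347]
```

```bash
python3 -m jog '[{"turn":[0,0,0],"linear":[40,20,0],"gripper":1},{"turn":[0,0,0],"linear":[26,0,0],"gripper":1},{"turn":[0,0,0],"linear":[0,0,40],"gripper":1},{"turn":[0,0,0],"linear":[0,0,40],"gripper":1},{"turn":[0,0,0],"linear":[0,0,28],"gripper":1}]'
python3 -m jog '[{"turn":[0,0,0],"linear":[5,0,0],"gripper":1},{"turn":[0,0,0],"linear":[10,0,0],"gripper":1},{"turn":[0,0,0],"linear":[10,0,0],"gripper":1},{"turn":[0,0,0],"linear":[10,0,0],"gripper":1},{"turn":[0,0,0],"linear":[8,0,0],"gripper":1}]'
python3 -m jog '[{"turn":[0,0,0],"linear":[2,0,0],"gripper":1},{"turn":[0,0,0],"linear":[1,0,0],"gripper":1},{"turn":[0,0,0],"linear":[0,0,0],"gripper":1},{"turn":[0,0,0],"linear":[0,0,0],"gripper":1},{"turn":[0,0,0],"linear":[0,0,0],"gripper":1}]'
python3 - <<'E'
from h import *
im=arm.capture("scene");cv2.imwrite("pics/s4.png",cv2.resize(im[150:320,130:300],(600,600),interpolation=cv2.INTER_CUBIC))
s=arm.observe();print(s['eef_pos'],s['contact_force'])
E
```

```text
t: 18.6
eef_pos: [0.6278, -0.1742, 0.1204]
tcp_rot: [0.726, 0.688, -0.0, -0.001]
contact_force: [0.3, 0.6, -0.1]
opening: 0.0
gripper_force: 0.0
t: 19.23
eef_pos: [0.6318, -0.1316, 0.1236]
tcp_rot: [0.725, 0.689, 0.0, 0.001]
contact_force: [-0.3, -2.2, 0.4]
opening: -0.004
gripper_force: 1.2
t: 19.85
eef_pos: [0.631, -0.1291, 0.1222]
tcp_rot: [0.726, 0.688, -0.0, -0.0]
contact_force: [-0.2, -3.3, 2.1]
opening: 0.002
gripper_force: 1.1
[ 0.63105548 -0.1290191   0.12221533] [ 0.01047655 -2.70440395  0.94045953]
```

View pics/s4.png

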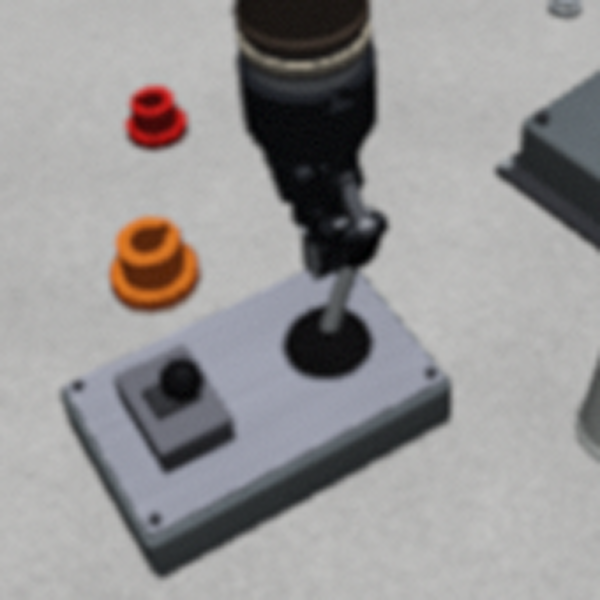

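The joystick is leaning towards the drive (knob near (365,235)) and the lever ball is on at (182,380). I'll push a few mm more to the stop and hold.

```bash
python3 -m jog '[{"turn":[0,0,0],"linear":[2,0,0],"gripper":1},{"turn":[0,0,0],"linear":[2,0,0],"gripper":1},{"turn":[0,0,0],"linear":[0,0,0],"gripper":1},{"turn":[0,0,0],"linear":[0,0,0],"gripper":1},{"turn":[0,0,0],"linear":[0,0,0],"gripper":1}]'
for i in 1; do python3 -m jog '[{"turn":[0,0,0],"linear":[0,0,0],"gripper":1},{"turn":[0,0,0],"linear":[0,0,0],"gripper":1},{"turn":[0,0,0],"linear":[0,0,0],"gripper":1},{"turn":[0,0,0],"linear":[0,0,0],"gripper":1},{"turn":[0,0,0],"linear":[0,0,0],"gripper":1}]'; done
python3 - <<'E'
from h import *
im=arm.capture("scene");im2=arm.capture("side");m=arm.camera_model("side");ms=arm.camera_model("scene")
s=arm.observe();print(s['t'],s['eef_pos'],s['contact_force'])
P0=np.array([.6315,-.1317,.06]);ey=np.array([.0456,.999,0])
for n,mm in(("scene",ms),("side",m)):
    print(n,[(o["at"],o["score"]) for o in arm.outline_of(n,"stick_knob")])
    for th in(.25,.35,.45): print(th,proj(mm,[P0+.08*(np.sin(th)*ey+[0,0,np.cos(th)])]),proj(mm,[P0+.03*(np.sin(th)*ey+[0,0,np.cos(th)])]))
cv2.imwrite("pics/s5.png",np.hstack([cv2.resize(x[a:a+75,b:b+75],(400,400),interpolation=cv2.INTER_CUBIC) for x,a,b in((im,190,190),(im2,190,260))]))
E
```

```text
t: 20.52
eef_pos: [0.6309, -0.1249, 0.1218]
tcp_rot: [0.725, 0.688, -0.0, -0.0]
contact_force: [-1.2, -4.0, -2.5]
opening: 0.004
gripper_force: 1.8
t: 21.15
eef_pos: [0.6313, -0.1248, 0.1223]
tcp_rot: [0.725, 0.688, -0.0, 0.0]
contact_force: [0.1, -3.0, -2.8]
opening: -0.001
gripper_force: 1.8
21.25 [ 0.63128633 -0.12478786  0.12226477] [-0.70768638 -3.05630707 -2.41702348]
scene [([227.5, 227.8], 0.7)]
0.25 [[228.08732356 218.06994293]] [[224.37074671 234.68251338]]
0.35 [[231.1209549  217.36374525]] [[225.48066293 234.39314871]]
0.45 [[234.02756468 216.94446917]] [[226.55335717 234.20359288]]
side [([292.1, 229.2], 0.48)]
0.25 [[292.87131465 210.86159563]] [[291.89073108 229.65131143]]
0.35 [[292.48137846 209.47314716]] [[291.74958242 229.08864593]]
0.45 [[292.08538287 208.42127813]] [[291.60487264 228.64444194]]
```

View pics/s5.png

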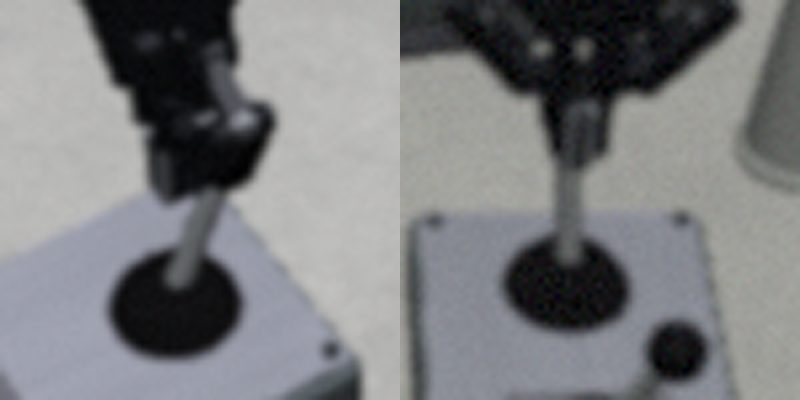

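Rod slope in the image corresponds to about 0.40 rad, straight. I'll hold it longer, then follow it back gently.

```bash
H='[{"turn":[0,0,0],"linear":[0,0,0],"gripper":1}]'
python3 -m jog '[{"turn":[0,0,0],"linear":[0,0,0],"gripper":1},{"turn":[0,0,0],"linear":[0,0,0],"gripper":1},{"turn":[0,0,0],"linear":[0,0,0],"gripper":1},{"turn":[0,0,0],"linear":[0,0,0],"gripper":1},{"turn":[0,0,0],"linear":[0,0,0],"gripper":1}]'
python3 -m jog '[{"turn":[0,0,0],"linear":[0,0,0],"gripper":1},{"turn":[0,0,0],"linear":[0,0,0],"gripper":1},{"turn":[0,0,0],"linear":[0,0,0],"gripper":1},{"turn":[0,0,0],"linear":[0,0,0],"gripper":1},{"turn":[0,0,0],"linear":[0,0,0],"gripper":1}]'
python3 -m jog '[{"turn":[0,0,0],"linear":[0,0,0],"gripper":1},{"turn":[0,0,0],"linear":[0,0,0],"gripper":1},{"turn":[0,0,0],"linear":[-3,0,0],"gripper":1},{"turn":[0,0,0],"linear":[-4,0,0],"gripper":1},{"turn":[0,0,0],"linear":[-4,0,0],"gripper":1}]'
python3 -m jog '[{"turn":[0,0,0],"linear":[-5,0,0],"gripper":1},{"turn":[0,0,0],"linear":[-5,0,0],"gripper":1},{"turn":[0,0,0],"linear":[-5,0,0],"gripper":1},{"turn":[0,0,0],"linear":[-5,0,0],"gripper":1},{"turn":[0,0,0],"linear":[-5,0,0],"gripper":1}]'
python3 -m jog '[{"turn":[0,0,0],"linear":[-8,0,0],"gripper":1},{"turn":[0,0,0],"linear":[-8,0,0],"gripper":1},{"turn":[0,0,0],"linear":[0,0,-30],"gripper":1},{"turn":[0,0,0],"linear":[0,0,-50],"gripper":1},{"turn":[0,0,0],"linear":[0,0,-40],"gripper":1}]'
python3 -m jog '[{"turn":[0,0,0],"linear":[0,-50,0],"gripper":1},{"turn":[0,0,0],"linear":[0,-50,0],"gripper":1},{"turn":[0,0,0],"linear":[0,-20,0],"gripper":1},{"turn":[0,0,0],"linear":[0,0,0],"gripper":1},{"turn":[0,0,0],"linear":[0,0,0],"gripper":1}]'
python3 - <<'E'
from h import *
im=arm.capture("scene");cv2.imwrite("pics/s6.png",cv2.resize(im[140:320,130:370],(800,600),interpolation=cv2.INTER_CUBIC))
m=arm.camera_model("scene");print((proj(m,[[.6315,-.1317,.14]])-[130,140])*3.333)
arm.capture("side");ms=arm.camera_model("side");print(proj(ms,[[.6315,-.1317,.14]]),proj(m,[[.6315,-.1317,.14]]))
for c in("scene","side"): print([(o["at"],o["score"]) for o in arm.outline_of(c,"stick_knob")])
a=cv2.imread("pics/s2.png").astype(int);b=cv2.imread("pics/s6.png").astype(int)
print("knob diff",abs(a-b)[230:390,250:360].mean(),"pulley diff",abs(a-b)[70:180,560:680].mean(),"lever diff",abs(a-b)[300:480,100:230].mean())
E
```

```text
t: 21.98
eef_pos: [0.6313, -0.1248, 0.1223]
tcp_rot: [0.725, 0.688, -0.0, -0.0]
contact_force: [-0.3, -5.1, -2.6]
opening: -0.001
gripper_force: 1.8
t: 22.6
eef_pos: [0.6313, -0.1248, 0.1223]
tcp_rot: [0.725, 0.688, 0.0, 0.0]
contact_force: [0.4, -3.0, -3.5]
opening: -0.002
gripper_force: 1.8
t: 23.22
eef_pos: [0.6313, -0.1359, 0.123]
tcp_rot: [0.725, 0.688, 0.001, 0.0]
contact_force: [-1.3, -0.6, 1.1]
opening: -0.004
gripper_force: 0.8
t: 23.85
eef_pos: [0.6292, -0.1608, 0.122]
tcp_rot: [0.725, 0.688, -0.0, -0.0]
contact_force: [-0.1, -0.2, 0.7]
opening: 0.001
gripper_force: 0.0
t: 24.48
eef_pos: [0.6289, -0.1773, 0.2442]
tcp_rot: [0.725, 0.688, 0.0, 0.001]
contact_force: [0.4, 0.3, -0.3]
opening: 0.0
gripper_force: 0.0
t: 25.1
eef_pos: [0.5098, -0.1709, 0.2428]
tcp_rot: [0.725, 0.688, 0.0, 0.001]
contact_force: [1.1, 0.2, 0.7]
opening: 0.001
gripper_force: 0.0
[[300.54581703 270.16466724]]
[[293.79039271 215.74274265]] [[220.17276238 221.05750592]]
[([217.0, 223.8], 0.73)]
[([294.7, 219.6], 0.65), ([312.5, 258.1], 0.32)]
knob diff 1.6518371212121212 pulley diff 1.5437373737373736 lever diff 11.668404558404559
```

The knob and pulley regions match the earlier picture (difference at noise level), so the joystick is centred and the pulley still down. The lever ball still shows in the on position.

```bash
python3 -c "
from station import arm
print(arm.close_job())"
```

```text
the job is handed in; nothing more can be done
None
```

The job is handed in at about 25 s of the 58 s allowed: the pulley is seated over its key, the lever is on, and the joystick was held about 0.40 rad towards the drive for over two seconds and is back at centre; the hand-in call gave no verdict, so these are my own readings from camera and force.

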